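Plaque in the painting clamp, snugged with a tapered shim

TASK

Take the white plaque out of the drying rack and stand it fully home in the slot of the blue painting clamp, let go of it, then draw the red-handled steel shim out of its wooden stand and slide it straight down between the plaque and the sprung brass plate until it drags snugly on both, with the brass plate pushed back about 2 mm. Finish while still gripping the shim's handle and holding it upright at that depth, so that I can lock the clamp; leave the blue plaque and the paints, brushes and figurine undisturbed.

Things in the scene. Friction and masses are not known exactly. Their poses are not given: they have to be found in the camera images.
- plaque: white ceramic plaque with a red and yellow roundel, 150 g, 8 thick (its x) x 90 wide (its y) x 100 high (its z) mm. Origin: centre of its underside, z up. Stands upright in one of the rack's two slots at the start. Both faces are alike.
- plaque2: blue ceramic plaque with a white roundel, same size and axes; it stands in the rack's other slot, stays there
- rack: pale wooden drying rack fixed to the table, 170 (x) x 110 (y) mm, origin under its centre. Two slots along its y at x = -40 and +40 mm, 10 mm wide, slot floor 10 mm above the table, slot walls up to 40 mm above the table. The plaques stand in the slots, their x along the rack's x.
- clamp: painting clamp fixed to the table: blue base plate 6 mm thick (x -40 to +110, y -65 to +65 mm), aluminium slot along y. Origin: on the table, below the fence's front face (x = 0), mid slot. Fence 100 mm wide, straight to 60 mm above the table, then flaring back 7 mm up to 72. Two lugs (12 mm wide, y = +-37) face it at x = +9.5 mm, straight to 48, flaring out 7 mm up to 60 mm.
- seat (a point): middle of the slot's floor, 14 mm above the table, at x = 4.75 mm of the clamp; axes as the clamp's. The floor is a ledge from x = 0 to 6 mm. Slot 9.5 mm wide (x) and 96 mm long (y) between end posts flared from 40 to 51 mm height. A plaque that is home stands here with its centre at x = 4 to 5.5 mm of the clamp, its y along the clamp's y, its top 114 mm above the table; it may lean up to 3 degrees in the slack.
- head: blue block on the clamp's +x end that carries the sprung brass plate; axes as the clamp's, origin on the table. With joint jaw at 0 the lip's crest is at x = +8 mm in this frame. Its place along the clamp's x differs each time: the gap between the lip and a plaque pushed against the fence is 3.6 to 4.8 mm.
- lip (a point): crest of the brass plate's rounded lip (radius 5 mm, 46 mm long in y, crest 58 mm and top 63 mm above the table), nearest the plaque; moves with the plate; axes as the clamp's. The gap for the shim lies on its -x side.
- jaw (a joint): how far the sprung brass plate is pushed back from the plaque (along +x of the clamp), m: 0 at rest, at most 0.008. Spring: 1.25 N at rest and 2.5 N more per mm.
- shim: flat steel shim with a red handle, 90 g, hanging upright in its stand. Origin: lower tip, z up. Blade 24 wide (y), 110 long; flat face at x = -4 mm; 2 mm thick at the tip, tapering evenly (slope on the +x side) to 8.5 mm at 52 mm above the tip, then even. Handle 16 (x) x 34 (y) x 42 (z) mm, from 110 to 152 mm above the tip, centred at x = y = 0.
- shim_grip (a point): centre of the shim's handle, 131 mm above the tip, axes as the shim's. Flat face to the plaque, slope to the lip: it first touches both when the tip is 13 to 22 mm below the lip's crest; each 8 mm more pushes the plate back 1 mm. The push down is about 2 N at first touch, 5 to 10 N when the plate is 2 mm back.
- holder: dark wooden stand for the shim, fixed to the table, 90 (x) x 80 (y) x 118 (z) mm, origin under its centre; its top has one through slot 12 (x) x 30 (y) mm. The handle's underside rests on its top.
- yellow_tube: yellow paint tube standing on its cap, 150 mm high; bystander, origin under its centre
- green_tube: green paint tube standing on its cap, 150 mm high; bystander, origin under its centre
- figurine: white ceramic figurine, 130 mm high; bystander, origin under its centre
- brush_jar: glass jar of brushes, 36 mm radius, 200 mm high with the brushes; bystander, origin under its centre
- red_pot: red paint pot, 32 mm radius, 70 mm high; bystander, origin under its centre
- dark_pot: blue paint pot, 32 mm radius, 70 mm high; bystander, origin under its centre
Mind the look-alikes: they are no part of the job. Leave any turquoise look-alike of the clamp alone.

How it is judged:
By the outcome, as a careful person would: the job done as asked, in the order asked, and still so for the second after the job is handed in, while the arm keeps its last pose, push and grip.
It also fails if it takes over 72 s, if anything falls off the work surface, if the arm or the gripper's body presses on something with over 40 N, if the wrist force passes 120 N, or if a joint passes its speed limit or range.

ROBOT

A 6-joint arm with a two-finger parallel gripper is mounted at the origin on the work surface. World frame = base frame: x ahead of the robot, y to its left, z up, the work surface at z = 0. Lengths are in m, angles in rad, forces in N, time in s.
With the tool pointing down it reaches from about 0.425 to 0.95 m from the base axis. Payload 14.7 kg.
Tool frame: the origin (TCP) lies at the very end of the fingers, on their centre line; the grasp point (between the pads) lies 19 mm behind it; z points along the fingers, y is the line along which they close (so a half turn about z gives the same grasp; the last joint's range is limited). The gripper opens to 85 mm and grips with 20 to 120 N. Pads are 22 mm wide; open, the fingers measure 114 mm over their backs; the gripper's body (76 mm by 85 mm) begins 54 mm behind the grasp point. The pads swing forward as they close: fully open they stand 13 mm farther back than shut.
Start: joints at [1.281, 0.48, 1.596, -0, 1.065, -0.047], TCP at [0.156, 0.631, 0.231] pointing down, gripper open.
Joint ranges: [-2.75, 2.75], [-0.82, 2.05], [0.23, 2.67], [-1.56, 4.7], [0.09, 2.69], [-2.92, 2.92]. Speed limits (rad/s): [1.89, 1.89, 2.39, 3.01, 3.01, 3.01].

INTERFACE

Orientations are given as a 3x3 rotation matrix whose columns are the frame's x, y, z axes.
In Python, from plant import sensors, eyes, manip gives the robot as it stands.
- The arm moves only by the shell command python3 -m creep 'ROWS'. ROWS is JSON, a list of rows, each a list of 5 numbers: the shift along the tool's x, y, z in m, then the turn about the tool's z in rad, then the finger opening in m, from 0 to 0.0854. A call has 1 to 8 rows; each row is the pose to reach, as a shift and turn from the pose commanded when the call began, along the tool's axes at that moment; what a row does not reach only later rows make up. A row lasts 1/8 s, in which the tool goes at most 62.5 mm and 10.7 degrees, less where a joint would pass 70% of its speed; a pose out of reach is approached as far as the arm can. A call with a gripper value outside its range is refused whole. The fingers move at their own pace and stop on an object; the grip force is fixed at half the most. Time passes only in rows, so rows that repeat a pose let the fingers close. It gives the time, the measured TCP pose, the force, the opening and the grip force at its end, in the units of the state.
- sensors.get_obs(): the state, without advancing time (a new reading comes with each control period).
- eyes.camera(name): name is "scene" or "top"; returns a dict with "img" (420x560x3 uint8, red, green, blue), "range_z" (420x560 float32, m along the optical axis (not along the pixel's ray), 0 where there is no reading), "vertical_fov" (degrees; the focal length in pixels is half the picture's height over the tangent of half this angle, whatever the lens; pixels are square), "cx", "cy" (the principal point, pixels), "dist_coeffs" ([k1, k2, p1, p2, k3] as OpenCV has them; the pictures are not rectified), "cam_to_world" (4x4, takes a point from camera to world coordinates). Camera axes: x right, y down, z forward; pixel columns grow to the right and rows downward; lengths in m; the calibration is good to about 2 mm. A picture is of the moment at which its call begins.
- manip.sign_off(): hands the job in; it is judged then, once.
The state is a dict: "time_s": time; "qpos": joint angles; "qd": joint speeds; "joint_efforts": joint torques, N m; "eef_pos": TCP position; "tcp_rot": TCP orientation; "contact_force": force on the tool from outside, world axes, zero at the start; "torque": the same for the moment, N m; "gripper_width": finger opening in m; "grip_force": force on a finger pad.
Only numpy, scipy, OpenCV 4.12 (cv2) and the standard library are available. Lean on these libraries where they do the work, as an engineer would, in place of code of your own. Each camera call takes 0.05 s, during which the arm holds its last target. There are 200 camera calls.

## Working session

There is one attempt and no reset: what is moved stays moved. The work goes in short steps, Python scripts to look and compute and a shell command to move; the robot and the scene stay as the last step left them, time stands still between calls to the robot, and variables do not carry over. Pictures are saved under pics/ and viewed, at most 10 in all, crops included, and the job is handed in when it is done.

```bash
ls; mkdir -p pics; python3 - <<'E'
from plant import sensors, eyes, manip
import cv2,numpy as np
for n in ("scene","top"):
    c=eyes.camera(n); np.savez(f"{n}0.npz",**c)
    cv2.imwrite(f"pics/{n}0.png",c["img"][...,::-1])
    print(n,c["vertical_fov"],c["cx"],c["cy"],c["dist_coeffs"],np.round(c["cam_to_world"],3).tolist())
o=sensors.get_obs();print(o)
E
```

```text
pics
scene 52.68810730600513 283.11531968182743 207.01656943006606 [0.04670693 0.         0.         0.         0.        ] [[-0.26, 0.698, -0.668, 1.182], [0.966, 0.198, -0.169, 0.226], [0.014, -0.689, -0.725, 0.942], [0.0, 0.0, 0.0, 1.0]]
top 45.149067113344316 276.2977278925377 212.53959076130582 [-0.14400053  0.          0.          0.          0.        ] [[-0.005, -0.993, 0.115, 0.24], [-1.0, 0.005, -0.001, 0.042], [0.001, -0.115, -0.993, 1.736], [0.0, 0.0, 0.0, 1.0]]
{'time_s': 0.1, 'qpos': array([ 1.28142364e+00,  4.80780783e-01,  1.59682523e+00,  5.47664923e-05,
        1.06510792e+00, -4.66221962e-02]), 'qd': array([-0.0012194 , -0.00189774, -0.00207461,  0.00118983,  0.00021332,
        0.00069008]), 'joint_efforts': array([-5.62039186e-04, -9.52262449e+01, -4.31032133e+01,  3.83551605e-05,
        5.39786881e-03,  1.16051747e-04]), 'eef_pos': array([0.15611002, 0.63058205, 0.23072365]), 'tcp_rot': array([[-9.70674101e-01,  2.40398951e-01, -3.65878153e-04],
       [ 2.40399208e-01,  9.70673527e-01, -1.06098814e-03],
       [ 1.00087801e-04, -1.11783053e-03, -9.99999370e-01]]), 'contact_force': array([-0.372629  ,  0.00178391,  0.03725617]), 'torque': array([-0.00908653, -0.04207522,  0.00965593]), 'grip_force': 0.0, 'gripper_width': 0.08510540424337602}
```

View pics/scene0.png

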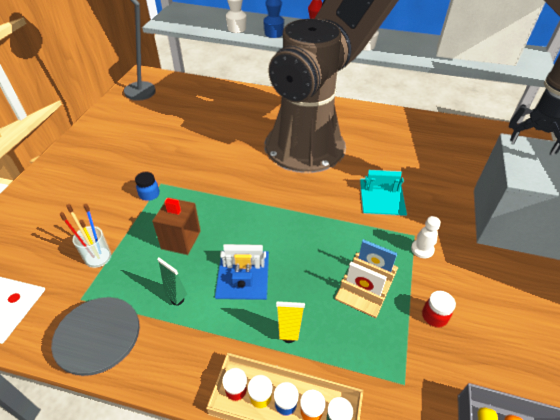

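View pics/top0.png

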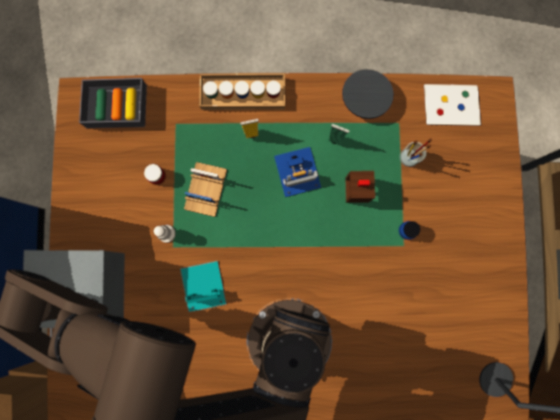

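Scene picture: there are two clamps, blue at (243,272) and turquoise at (384,192). The blue one is meant. There are two plaques: the white one with the red/yellow roundel at (366,283), which I take, and the blue one at (377,256), which stays. The shim handle is the red block at (172,207), in the dark stand; the red pot at (438,308) and the red lid at the tray are not it. An enlarged composite crop should confirm this.

```bash
cat > h.py <<'E'
import numpy as np,cv2
def load(n,live=False):
    if live:
        from plant import eyes; return eyes.camera(n)
    return dict(np.load(f"{n}0.npz"))
def K(c):
    f=210/np.tan(np.radians(float(c["vertical_fov"]))/2); return np.array([[f,0,c["cx"]],[0,f,c["cy"]],[0,0,1]],float)
def rays(c,uv):
    return cv2.undistortPoints(np.asarray(uv,float).reshape(-1,1,2),K(c),np.asarray(c["dist_coeffs"],float)).reshape(-1,2)
def onplane(c,uv,z):
    r=rays(c,uv);T=c["cam_to_world"];d=np.c_[r,np.ones(len(r))]@T[:3,:3].T;o=T[:3,3]
    return o+d*((z-o[2])/d[:,2])[:,None]
def cloud(c):
    H,W=c["range_z"].shape;v,u=np.mgrid[:H,:W]
    r=rays(c,np.c_[u.ravel(),v.ravel()]);z=c["range_z"].ravel()[:,None];T=c["cam_to_world"]
    P=np.c_[r*z,z]@T[:3,:3].T+T[:3,3];P[z[:,0]==0]=np.nan
    return P.reshape(H,W,3)
def proj(c,P):
    T=np.linalg.inv(c["cam_to_world"]);return cv2.projectPoints(np.asarray(P,float).reshape(-1,3),cv2.Rodrigues(T[:3,:3])[0],T[:3,3],K(c),np.asarray(c["dist_coeffs"],float))[0].reshape(-1,2)
E
python3 - <<'E'
from h import *
s=load("scene");t=load("top")
a=s["img"][...,::-1];b=t["img"][...,::-1]
cr=lambda i,x,y,w,h,W,H:cv2.resize(i[y:y+h,x:x+w],(W,H),interpolation=cv2.INTER_CUBIC)
top=np.hstack([cr(a,205,230,80,80,300,300),cr(a,330,235,70,80,260,300),cr(a,145,190,64,80,240,300)])
bot=np.hstack([cr(b,265,140,64,64,300,300),cr(b,175,155,56,64,260,300),cr(b,335,160,52,64,240,300)])
cv2.imwrite("pics/crop1.png",np.vstack([top,bot]))
for n,c in(("scene",s),("top",t)):
    P=cloud(c);Z=P[...,2]
    m=np.isfinite(Z);print(n,"table z",[np.round(np.nanmedian(Z[y-3:y+3,x-3:x+3]),4) for x,y in([(130,270),(330,220)] if n=="scene" else [(250,220),(340,220)])])
    hsv=cv2.cvtColor(c["img"],cv2.COLOR_RGB2HSV)
    inb=(P[...,0]>.35)&(P[...,0]<.85)&(abs(P[...,1])<.5)&(Z>.012)
    nl,lab,st,ce=cv2.connectedComponentsWithStats(inb.astype(np.uint8))
    for i in range(1,nl):
        if st[i,4]>40:
            Q=P[lab==i];print(n,ce[i].round(),st[i,4],Q.min(0).round(3),Q.max(0).round(3))
E
```

```text
scene table z [np.float64(-0.0001), np.float64(-0.0015)]
scene [146. 185.] 483 [ 0.35  -0.439  0.012] [ 0.405 -0.38   0.074]
scene [175. 223.] 1735 [ 0.469 -0.28   0.012] [ 0.565 -0.199  0.163]
scene [ 88. 239.] 1348 [ 0.597 -0.465  0.012] [ 0.669 -0.392  0.197]
scene [427. 236.] 628 [0.35  0.393 0.012] [0.394 0.45  0.13 ]
scene [370. 272.] 2158 [0.462 0.224 0.012] [0.585 0.353 0.112]
scene [243. 261.] 1180 [ 0.526 -0.098  0.012] [0.634 0.019 0.072]
scene [171. 283.] 682 [ 0.686 -0.194  0.012] [ 0.722 -0.139  0.151]
scene [439. 308.] 831 [0.541 0.429 0.012] [0.603 0.489 0.074]
scene [106. 318.] 2313 [ 0.759 -0.369  0.045] [ 0.85  -0.189  0.064]
scene [290. 320.] 830 [0.713 0.101 0.013] [0.741 0.158 0.152]
scene [292. 375.] 1132 [0.808 0.009 0.012] [0.85  0.311 0.044]
top table z [np.float64(0.0017), np.float64(-0.0008)]
top [367. 104.] 1018 [ 0.761 -0.371  0.04 ] [ 0.85  -0.191  0.072]
top [241. 106.] 359 [0.808 0.011 0.012] [0.849 0.306 0.049]
top [250. 128.] 230 [0.702 0.101 0.018] [0.727 0.156 0.156]
top [337. 134.] 226 [ 0.678 -0.194  0.015] [ 0.709 -0.139  0.158]
top [414. 153.] 491 [ 0.597 -0.465  0.012] [ 0.668 -0.392  0.202]
top [297. 165.] 224 [ 0.559 -0.064  0.012] [ 0.639 -0.001  0.068]
top [207. 175.] 332 [0.536 0.222 0.012] [0.614 0.334 0.119]
top [155. 174.] 324 [0.541 0.425 0.012] [0.605 0.489 0.083]
top [301. 179.] 223 [ 0.527 -0.099  0.012] [0.583 0.017 0.079]
top [361. 186.] 781 [ 0.473 -0.28   0.013] [ 0.576 -0.201  0.167]
top [201. 199.] 312 [0.442 0.241 0.012] [0.515 0.351 0.117]
top [409. 229.] 288 [ 0.35  -0.443  0.016] [ 0.404 -0.382  0.085]
top [164. 232.] 209 [0.35  0.395 0.012] [0.397 0.437 0.137]
```

View pics/crop1.png

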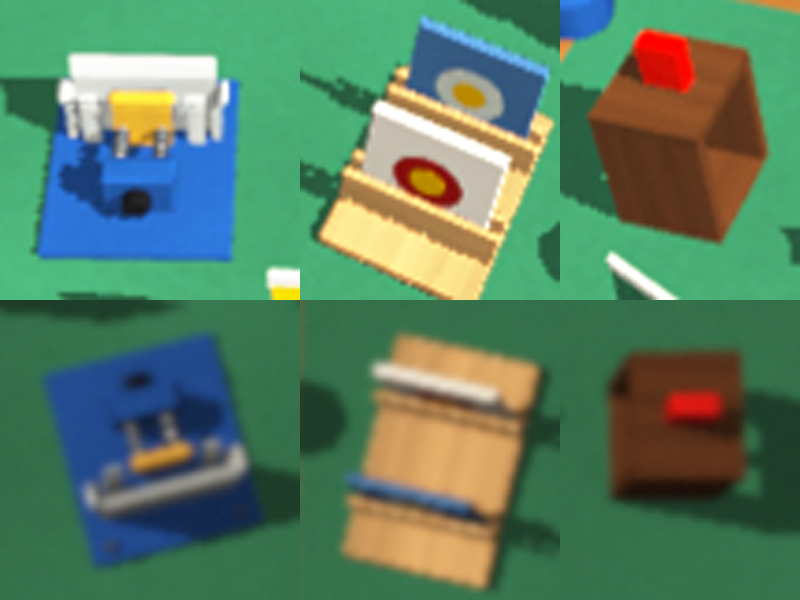

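Top row (scene): the blue clamp with fence, brass plate and head toward the viewer; the white plaque with the red/yellow roundel in the nearer (+x) rack slot; the red handle in the dark stand. The bottom row (top view) agrees. The identities are confirmed, so now I'll measure.

```bash
cat > m.py <<'E'
from h import *
def mask(c,lo,hi,box):
    hsv=cv2.cvtColor(c["img"],cv2.COLOR_RGB2HSV);m=cv2.inRange(hsv,lo,hi);o=np.zeros_like(m);x0,y0,x1,y1=box;o[y0:y1,x0:x1]=m[y0:y1,x0:x1];return o
def rect(c,m,z,hull=True):
    k=max(cv2.findContours(m,cv2.RETR_EXTERNAL,cv2.CHAIN_APPROX_NONE)[0],key=cv2.contourArea).reshape(-1,2)
    P=onplane(c,k,z)[:,:2];(cx,cy),(w,h),a=cv2.minAreaRect((P*1000).astype(np.float32));return np.round([cx,cy,w,h,a],1)
E
python3 - <<'E'
from m import *
B={"scene":dict(cl=(205,235,285,310),rk=(330,235,405,320),ho=(150,190,210,260)),"top":dict(cl=(265,140,330,204),rk=(175,155,235,222),ho=(335,160,387,210))}
for n in B:
    c=load(n);P=cloud(c);b=B[n]
    print(n,"base",rect(c,mask(c,(105,120,40),(130,255,255),b["cl"]),.006))
    r=mask(c,(0,170,90),(8,255,255),b["ho"]);
    print(" red",rect(c,r,.160),"z",np.nanpercentile(P[r>0][:,2],[50,90]).round(4))
    pts=P[r>0];t=pts[pts[:,2]>np.nanpercentile(pts[:,2],90)-.006];print(" handle top cloud",len(t),np.round(cv2.minAreaRect((t[:,:2]*1000).astype(np.float32))[0],1),np.round(cv2.minAreaRect((t[:,:2]*1000).astype(np.float32))[1:][0],1))
    def sub(box,z0,z1):
        x0,y0,x1,y1=box;Q=P[y0:y1,x0:x1].reshape(-1,3);return Q[(Q[:,2]>z0)&(Q[:,2]<z1)]
    Q=sub(b["ho"],.11,.125);print(" holder top",len(Q),cv2.minAreaRect((Q[:,:2]*1000).astype(np.float32)))
    Q=sub(b["rk"],.085,.125)
    for nm,s in(("white",Q[Q[:,0]+.28*(Q[:,1]-.29)>.53]),("blue",Q[Q[:,0]+.28*(Q[:,1]-.29)<=.53])):
        print(" ",nm,len(s),"zmax",s[:,2].max().round(4),cv2.minAreaRect((s[:,:2]*1000).astype(np.float32)))
    Q=sub(b["cl"],.05,.09);print(" clamp high",len(Q))
    w=mask(c,(0,0,120),(180,60,255),b["cl"]);Q=P[(w>0)&(P[...,2]>.062)];print("  fence top",len(Q),Q[:,2].max().round(4),cv2.minAreaRect((Q[:,:2]*1000).astype(np.float32)))
    y=mask(c,(15,140,80),(30,255,255),b["cl"]);Q=P[(y>0)&(P[...,2]>.05)];print("  brass",len(Q),Q[:,2].max().round(4),cv2.minAreaRect((Q[:,:2]*1000).astype(np.float32)))
E
```

```text
scene base [584.4 -33.1 145.4 129.2  15.4]
 red [ 534.3 -227.1   65.1   36.5   33.1] z [0.1439 0.1599]
 handle top cloud 73 [ 517.4 -238.5] [31.2 18.4]
 holder top 666 ((517.03857421875, -240.1382598876953), (95.66724395751953, 80.71836853027344), 0.447476327419281)
  white 322 zmax 0.1119 ((561.0314331054688, 278.6789245605469), (88.76078033447266, 11.804348945617676), 76.54347229003906)
  blue 309 zmax 0.112 ((483.0596618652344, 297.2404479980469), (89.50222778320312, 11.931721687316895), 77.24685668945312)
 clamp high 412
  fence top 183 0.1507 ((612.614990234375, 36.35520935058594), (267.8963317871094, 84.4119644165039), 48.123687744140625)
  brass 104 0.1384 ((639.2982177734375, 39.00396728515625), (232.68972778320312, 37.376312255859375), 46.04673385620117)
top base [583.5 -34.8 146.3 127.2  14.5]
 red [ 518.7 -236.2   23.7   46.3    5.6] z [0.1534 0.1625]
 handle top cloud 37 [ 517.8 -239. ] [32.5 13.3]
 holder top 548 ((518.3636474609375, -240.98907470703125), (89.97266387939453, 78.78410339355469), 0.33438640832901)
  white 99 zmax 0.119 ((562.7584228515625, 276.3324890136719), (90.74629974365234, 10.662515640258789), 76.84141540527344)
  blue 88 zmax 0.1173 ((484.7618103027344, 295.04193115234375), (89.19337463378906, 9.112138748168945), 76.52774810791016)
 clamp high 159
  fence top 66 0.0792 ((544.3909912109375, -44.842247009277344), (9.929414749145508, 100.49589538574219), 13.061468124389648)
  brass 32 0.0683 ((566.4945678710938, -37.50285339355469), (9.143767356872559, 36.20307922363281), 18.843170166015625)
```

```bash
python3 - <<'E'
from m import *
B={"scene":(205,235,285,310),"top":(265,140,330,204)}
for n in B:
    c=load(n);f=K(c)[0,0]
    m=mask(c,(105,120,40),(130,255,255),B[n])
    m=cv2.morphologyEx(m,cv2.MORPH_OPEN,np.ones((2,2)))
    k=max(cv2.findContours(m,cv2.RETR_EXTERNAL,cv2.CHAIN_APPROX_NONE)[0],key=cv2.contourArea).reshape(-1,2)
    P=onplane(c,k,.006)[:,:2]*1000
    a=np.radians(14.3);q=(P-[584,-34])@np.array([[np.cos(a),-np.sin(a)],[np.sin(a),np.cos(a)]])
    for nm,ax,s,h,o in(("x+",0,1,75,1),("x-",0,-1,75,1),("y+",1,1,65,0),("y-",1,-1,65,0)):
        sel=(abs(s*q[:,ax]-h)<5)&(abs(q[:,o])<(60 if ax==0 else 68))
        Q=q[sel]
        if len(Q)<6: print(n,nm,len(Q));continue
        for _ in range(3):
            p=np.polyfit(Q[:,o],Q[:,ax],1);r=Q[:,ax]-np.polyval(p,Q[:,o]);Q=Q[abs(r)<max(1.5*r.std(),.8)]
        print(n,nm,len(Q),"offset",p[1].round(2),"ang",np.degrees(np.arctan(p[0])*(1 if o==0 else -1)).round(2))
    P=cloud(c);x0,y0,x1,y1=B[n]
    Q=P[y0:y1,x0:x1].reshape(-1,3)*1000;I=c["img"][y0:y1,x0:x1].reshape(-1,3)
    L=np.c_[(Q[:,:2]-[584,-34])@np.array([[np.cos(a),-np.sin(a)],[np.sin(a),np.cos(a)]])+[35,0],Q[:,2]]
    # height profile along clamp x at |y|<18 and for fence
    for lo,hi in((-18,18),(25,31)):
        for xb in range(-14,60,2):
            s=(abs(L[:,0]-xb-1)<1)&(L[:,1]>lo)&(L[:,1]<hi)
            if s.sum()>0: print((xb+1,s.sum(),*np.round(np.percentile(L[s,2],[10,50,90])).astype(int)),end=" ")
        print()
E
```

```text
scene x+ 34 offset 75.07 ang -0.8
scene x- 0
scene y+ 38 offset 66.54 ang 0.08
scene y- 4
(-13, np.int64(5), np.int64(68), np.int64(68), np.int64(68)) (-11, np.int64(5), np.int64(68), np.int64(69), np.int64(70)) (-9, np.int64(20), np.int64(64), np.int64(67), np.int64(71)) (-7, np.int64(14), np.int64(61), np.int64(66), np.int64(70)) (-5, np.int64(27), np.int64(46), np.int64(61), np.int64(68)) (-3, np.int64(35), np.int64(42), np.int64(54), np.int64(63)) (-1, np.int64(26), np.int64(44), np.int64(50), np.int64(61)) (1, np.int64(3), np.int64(55), np.int64(56), np.int64(59)) (13, np.int64(1), np.int64(58), np.int64(58), np.int64(58)) (15, np.int64(10), np.int64(52), np.int64(60), np.int64(61)) (17, np.int64(14), np.int64(53), np.int64(59), np.int64(63)) (19, np.int64(25), np.int64(5), np.int64(58), np.int64(61)) (21, np.int64(52), np.int64(13), np.int64(40), np.int64(56)) (23, np.int64(68), np.int64(18), np.int64(41), np.int64(54)) (25, np.int64(11), np.int64(3), np.int64(22), np.int64(39)) (27, np.int64(5), np.int64(15), np.int64(33), np.int64(34)) (29, np.int64(3), np.int64(32), np.int64
[... 5262 characters left out ...]
.int64(12)) (33, np.int64(1), np.int64(2), np.int64(2), np.int64(2)) (35, np.int64(1), np.int64(8), np.int64(8), np.int64(8)) (37, np.int64(1), np.int64(1), np.int64(1), np.int64(1)) (39, np.int64(2), np.int64(5), np.int64(7), np.int64(8)) (43, np.int64(1), np.int64(3), np.int64(3), np.int64(3)) (45, np.int64(1), np.int64(5), np.int64(5), np.int64(5)) (47, np.int64(2), np.int64(0), np.int64(3), np.int64(5)) (51, np.int64(1), np.int64(1), np.int64(1), np.int64(1)) (53, np.int64(1), np.int64(-3), np.int64(-3), np.int64(-3)) (55, np.int64(1), np.int64(4), np.int64(4), np.int64(4)) (57, np.int64(1), np.int64(5), np.int64(5), np.int64(5)) (59, np.int64(2), np.int64(6), np.int64(10), np.int64(15))
```

Measured (mm):
- Plaque: centre (562, 278), yaw −13.2°, spacing to the blue plaque 80.2, as it must be.
- Clamp: origin about (550, −42.6), yaw about 14.2°, base 146×128 measured against the true 150×130.
- Handle: about (517.6, −239), yaw about 0°.

Now I'll move above the plaque.

```bash
cat > d.py <<'E'
import sys,numpy as np
from plant import sensors
def go(x,y,z,yaw):
    o=sensors.get_obs();R=o["tcp_rot"];t=R.T@(np.array([x,y,z])-o["eef_pos"]);cy=np.degrees(np.arctan2(R[1,1],R[0,1]))
    turn=-(yaw-cy+180)%360-180 if False else -((yaw-cy+180)%360-180)
    print("t",round(o["time_s"],2),"pos",(o["eef_pos"]*1000).round(1),"yaw",cy.round(2),"tilt z",R[:,2].round(4),"F",o["contact_force"].round(1),"w",round(o["gripper_width"]*1000,1),"gf",round(o["grip_force"],1))
    print("row",t.round(4),"turn",np.radians(turn).round(4))
a=list(map(float,sys.argv[1:5]));go(*a)
E
python3 -m creep '[[-0.479,-0.245,0.03,1.559,0.085],[-0.479,-0.245,0.03,1.559,0.085],[-0.479,-0.245,0.03,1.559,0.085],[-0.479,-0.245,0.03,1.559,0.085],[-0.479,-0.245,0.03,1.559,0.085],[-0.479,-0.245,0.03,1.559,0.085],[-0.479,-0.245,0.03,1.559,0.085],[-0.479,-0.245,0.03,1.559,0.085]]'; python3 d.py .562 .278 .2 -13.2
```

```text
time_s: 1.1
eef_pos: [0.5343, 0.3018, 0.2032]
tcp_rot: [[0.177, 0.984, -0.0], [0.984, -0.177, -0.0], [-0.0, -0.0, -1.0]]
contact_force: [0.4, 0.9, -0.1]
gripper_width: 0.085
grip_force: 0.0
t 1.1 pos [534.3 301.8 203.2] yaw -10.21 tilt z [-2.e-04 -1.e-04 -1.e+00] F [ 0.4  0.9 -0.1] w 85.0 gf 0.0
row [-0.0185  0.0315  0.0032] turn 0.0521
```

```bash
python3 -m creep '[[-0.018,0.032,0.002,0.052,0.085],[-0.018,0.032,0.002,0.052,0.085],[-0.018,0.032,0.002,0.052,0.085]]' >/dev/null; python3 d.py .562 .278 .078 -13.2; python3 - <<'E'
from m import *
c=load("scene",True);cv2.imwrite("pics/s2.png",c["img"][...,::-1])
E
```

```text
t 1.48 pos [560.8 280.3 201.1] yaw -12.81 tilt z [-1.e-03 -2.e-04 -1.e+00] F [-0.6  0.2  0. ] w 85.0 gf 0.0
row [-0.0019  0.0018  0.1231] turn 0.0067
```

```bash
python3 -m creep '[[-0.002,0.002,0.04,0.007,0.085],[-0.002,0.002,0.085,0.007,0.085],[-0.002,0.002,0.115,0.007,0.085],[-0.002,0.002,0.123,0.007,0.085],[-0.002,0.002,0.123,0.007,0.085],[-0.002,0.002,0.123,0.007,0.06]]' >/dev/null; python3 d.py .562 .278 .078 -13.2;python3 -m creep '[[0,0,0,0,0],[0,0,0,0,0],[0,0,0,0,0],[0,0,0,0,0],[0,0,0,0,0],[0,0,0,0,0]]' >/dev/null; python3 d.py .562 .278 .078 -13.2
```

```text
t 2.27 pos [563.6 278.5  79.9] yaw -13.2 tilt z [ 1.9e-03  8.0e-04 -1.0e+00] F [-0.6  0.1 -0.3] w 69.6 gf 0.0
row [-0.0008 -0.0015  0.0019] turn -0.0
t 3.02 pos [562.3 278.   78.8] yaw -13.26 tilt z [-1.1e-03  1.0e-04 -1.0e+00] F [-6.5  2.2  8.1] w 7.0 gf 58.7
row [-0.     -0.0003  0.0008] turn -0.001
```

```bash
python3 -m creep '[[0,0,-0.01,0,0],[0,0,-0.03,0,0],[0,0,-0.06,0,0],[0,0,-0.1,0,0],[0,0,-0.12,0,0],[0,0,-0.12,0,0]]' >/dev/null; python3 d.py .5547 -.0414 .195 14.2
```

```text
t 3.77 pos [564.  278.1 200.3] yaw -13.24 tilt z [ 0.0032  0.0013 -1.    ] F [-0.5 -0.1 -2.7] w 7.2 gf 58.8
row [-0.3132  0.0641  0.0049] turn -0.4789
```

```bash
python3 -m creep '[[-0.04,0.008,0.005,-0.08,0],[-0.1,0.02,0.005,-0.2,0],[-0.16,0.033,0.005,-0.3,0],[-0.22,0.045,0.005,-0.4,0],[-0.27,0.055,0.005,-0.479,0],[-0.3,0.061,0.005,-0.479,0],[-0.313,0.064,0.005,-0.479,0],[-0.313,0.064,0.005,-0.479,0]]' >/dev/null;  python3 -m creep '[[0,0,0,0,0],[0,0,0,0,0],[0,0,0,0,0]]' >/dev/null; python3 d.py .5547 -.0414 .195 14.2
python3 - <<'E'
from m import *
a=np.radians(14.2);M=np.array([[np.cos(a),-np.sin(a)],[np.sin(a),np.cos(a)]]);O=np.array([550.1,-42.6])
for n in("scene","top"):
    c=load(n,True);np.savez(f"{n}1.npz",**c);P=cloud(c)*1000
    print(n)
    # plaque faces: white
    w=mask(c,(0,0,110),(180,70,255),(190,90,300,300) if n=="scene" else (255,110,345,215))
    L=np.dstack([(P[...,:2]-O)@M,P[...,2]])
    s=(w>0)&(abs(L[...,0])<25)&(abs(L[...,1])<60)&(L[...,2]>130)
    q=L[s]; print(s.sum(),np.percentile(q,[2,50,98],axis=0).round(1).tolist(), "slope yaw deg",np.degrees(np.polyfit(q[:,1],q[:,0],1)[0]).round(2))
    s2=s&(L[...,2]<192);q=L[s2]
    if len(q)>20:
        A=np.c_[q[:,1],q[:,2]-160,np.ones(len(q))];print(" face fit x= a*y+b*(z-160)+c",np.linalg.lstsq(A,q[:,0],rcond=None)[0].round(4))
cv2.imwrite("pics/s3.png",cv2.resize(load("scene",True)["img"][120:320,160:340,::-1],None,fx=3.3,fy=3,interpolation=cv2.INTER_CUBIC)[:600,:594])
E
```

```text
t 5.15 pos [553.6 -40.8 193.4] yaw 14.27 tilt z [-0.  0. -1.] F [ 0.3 -0.5 -1.6] w 6.9 gf 58.7
row [-0.0008  0.0009 -0.0016] turn 0.0012
scene
780 [[1.3, -41.3, 131.3], [7.3, 12.9, 185.4], [21.1, 46.7, 386.4]] slope yaw deg 0.5
 face fit x= a*y+b*(z-160)+c [-5.0000e-03  6.8000e-03  7.1642e+00]
top
37 [[-22.8, 1.0, 182.5], [2.3, 33.7, 222.9], [8.6, 45.4, 399.0]] slope yaw deg -4.18
```

View pics/s3.png

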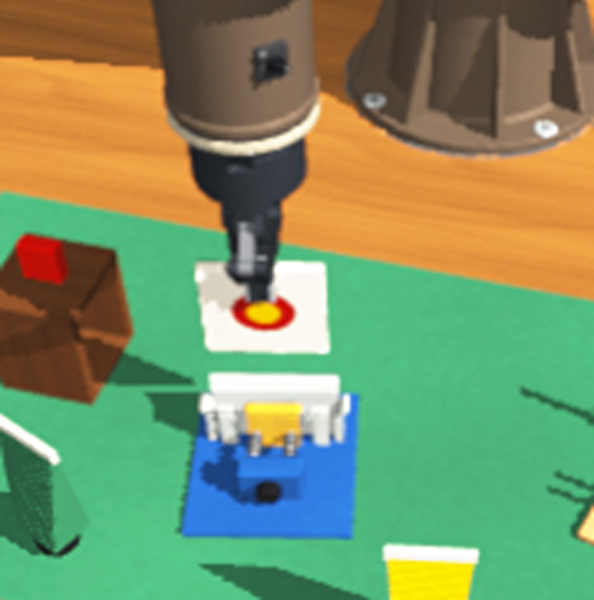

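Picture: the plaque is gripped upright, with its bottom edge in the crop from (207,352) to (330,352). It sits above the clamp, whose fence top runs from (209,376) to (340,376). The plaque is a little left of the fence's middle in the image, so I'll check that with rays at the known heights.

```bash
python3 - <<'E'
from m import *
a=np.radians(14.2);M=np.array([[np.cos(a),-np.sin(a)],[np.sin(a),np.cos(a)]]);O=np.array([550.1,-42.6])
c=load("scene",True);g=cv2.cvtColor(c["img"],cv2.COLOR_RGB2HSV)
w=((g[...,1]<75)&(g[...,2]>110)).astype(np.uint8)
# side edges: for rows through plaque and fence
for nm,rows,z in(("plaque",range(214,236,3),None),("fence",range(245,254),None)):
    for r in rows:
        x=np.where(w[r,205:275])[0]+205
        if len(x): print(nm,r,x.min(),x.max(),end="; ")
    print()
# vertical boundaries at columns
for x in range(226,260,4):
    col=w[225:260,x];t=np.where(np.diff(col.astype(int))!=0)[0]+225;print(x,t.tolist(),end="; ")
print()
L=lambda uv,z:((onplane(c,uv,z)[:,:2]*1000-O)@M).round(1).tolist()
zb=124.6e-3
print("plaque bottom front corners expected px",proj(c,np.r_[(O+M@np.array([7.83,45.9]))/1000,zb]),proj(c,np.r_[(O+M@np.array([7.83,-44.1]))/1000,zb]))
print("fence top corners expected px",[proj(c,np.r_[(O+M@np.array([x,y]))/1000,.072]).round(1).tolist() for x in(-7,-10) for y in(-50,50)])
print("fence front z60",[proj(c,np.r_[(O+M@np.array([0,y]))/1000,.060]).round(1).tolist() for y in(-50,50)])
E
```

```text
plaque 214 220 258; plaque 217 220 258; plaque 220 220 258; plaque 223 221 258; plaque 226 221 258; plaque 229 222 259; plaque 232 222 259; plaque 235 222 259; 
fence 245 223 262; fence 246 223 262; fence 247 223 262; fence 248 223 262; fence 249 223 262; fence 250 223 262; fence 251 221 265; fence 252 220 265; fence 253 220 265; 
226 [236, 243]; 230 [236, 243]; 234 [228, 236, 243, 254]; 238 [229, 237, 243, 253]; 242 [229, 237, 243, 253]; 246 [228, 237, 243, 253]; 250 [237, 243, 254]; 254 [237, 244]; 258 [237, 244]; 
plaque bottom front corners expected px [[258.71188091 237.47827477]] [[222.47852109 236.76177519]]
fence top corners expected px [[[222.7, 245.2]], [[261.2, 246.0]], [[222.8, 244.3]], [[261.2, 245.1]]]
fence front z60 [[[222.8, 250.2]], [[261.1, 251.0]]]
```

```bash
python3 -m creep '[[0,0.001,0.02,0,0],[0,0.001,0.045,0,0],[0,0.001,0.06,0,0],[0,0.001,0.063,0,0],[0,0.001,0.063,0,0]]' >/dev/null; python3 d.py .5544 -.0403 .1188 14.2; python3 -m creep '[[0,0,0.003,0,0],[0,0,0.006,0,0],[0,0,0.009,0,0],[0,0,0.012,0,0],[0,0,0.012,0,0]]' >/dev/null; python3 d.py .5544 -.0403 .083 14.2
```

```text
t 5.97 pos [554.9 -41.3 130.8] yaw 14.21 tilt z [ 3.e-04 -1.e-04 -1.e+00] F [ 0.3  0.4 -1.3] w 7.6 gf 58.7
row [ 0.0011 -0.0002  0.012 ] turn 0.0001
t 6.6 pos [554.4 -41.3 118.2] yaw 14.21 tilt z [-5.e-04  1.e-04 -1.e+00] F [-0.3  1.1 -1.4] w 6.9 gf 58.7
row [0.0009 0.0003 0.0352] turn 0.0001
```

```bash
python3 -m creep '[[0.0005,0,0.003,0,0],[0.0005,0,0.006,0,0],[0.0005,0,0.009,0,0],[0.0005,0,0.009,0,0]]' >/dev/null; python3 d.py .5544 -.0403 .083 14.2; python3 -m creep '[[0,0,0.004,0,0],[0,0,0.008,0,0],[0,0,0.008,0,0]]' >/dev/null; python3 d.py .5544 -.0403 .083 14.2
```

```text
t 7.1 pos [554.1 -40.8 109. ] yaw 14.21 tilt z [-9.e-04  1.e-04 -1.e+00] F [-1.5 -0.2 -2.4] w 7.0 gf 58.4
row [0.0004 0.0005 0.026 ] turn 0.0001
t 7.47 pos [554.1 -40.8 101. ] yaw 14.2 tilt z [-8.e-04  1.e-04 -1.e+00] F [-3.3 -0.1 -3.5] w 6.8 gf 58.3
row [0.0004 0.0004 0.018 ] turn 0.0001
```

```bash
python3 -m creep '[[0,-0.0006,0.004,0,0],[0,-0.0006,0.008,0,0],[0,-0.0006,0.012,0,0],[0,-0.0006,0.012,0,0]]' >/dev/null; python3 d.py .5544 -.0403 .083 14.2; python3 -m creep '[[0,0,0.002,0,0],[0,0,0.004,0,0],[0,0,0.006,0,0],[0,0,0.006,0,0]]' >/dev/null; python3 d.py .5544 -.0403 .083 14.2
```

```text
t 7.97 pos [553.8 -40.9  89.1] yaw 14.2 tilt z [-3.e-04  1.e-04 -1.e+00] F [-1.9 -0.3 -3.3] w 7.1 gf 58.5
row [0.0004 0.0007 0.0061] turn 0.0001
t 8.47 pos [553.8 -40.9  83.3] yaw 14.21 tilt z [-2.e-04  1.e-04 -1.e+00] F [-2.1  0.7 -3.2] w 6.9 gf 58.7
row [0.0005 0.0007 0.0003] turn 0.0001
```

```bash
for i in 1 2; do python3 -m creep '[[0,0,0.0007,0,0],[0,0,0.0007,0,0],[0,0,0.0007,0,0]]' >/dev/null; python3 d.py .5544 -.0403 .083 14.2|head -1; done
```

```text
t 8.85 pos [553.9 -40.9  82.8] yaw 14.21 tilt z [-0.  0. -1.] F [-2.5 -0.7 -1.9] w 7.3 gf 59.0
t 9.22 pos [554.  -40.9  82.7] yaw 14.21 tilt z [ 5.e-04 -0.e+00 -1.e+00] F [-6.6  0.7 12.2] w 7.2 gf 61.0
```

```bash
python3 -m creep '[[0,0,0,0,0.02],[0,0,0,0,0.03],[0,0,0,0,0.05],[0,0,0,0,0.06],[0,0,0,0,0.06]]' >/dev/null; python3 d.py .5544 -.0403 .083 14.2|head -1;  python3 -m creep '[[0,0,-0.02,0,0.06],[0,0,-0.06,0,0.06],[0,0,-0.12,0,0.06],[0,0,-0.16,0,0.06],[0,0,-0.16,0,0.06]]' >/dev/null; python3 d.py .5176 -.239 .24 0.4
python3 - <<'E'
from m import *
O=np.array([550.1,-42.6]);a=np.radians(14.2);M=np.array([[np.cos(a),-np.sin(a)],[np.sin(a),np.cos(a)]])
for n in("scene","top"):
    c=load(n,True);np.savez(f"{n}2.npz",**c);P=cloud(c)*1000;L=np.dstack([(P[...,:2]-O)@M,P[...,2]])
    s=(abs(L[...,0]-5)<15)&(abs(L[...,1])<50)&(L[...,2]>75)&(L[...,2]<135);q=L[s]
    print(n,s.sum(),"plaque pct",np.percentile(q,[3,50,97],axis=0).round(1).tolist())
    f=q[(q[:,2]<110)]
    if len(f)>20: A=np.c_[f[:,1],f[:,2]-95,np.ones(len(f))];print(" face",np.linalg.lstsq(A,f[:,0],rcond=None)[0].round(4))
c=load("scene2"[:5]);c=dict(np.load("scene2.npz"))
cv2.imwrite("pics/s4.png",cv2.resize(c["img"][180:320,140:300,::-1],None,fx=4,fy=4,interpolation=cv2.INTER_CUBIC))
E
```

```text
t 9.85 pos [553.9 -41.   82. ] yaw 14.21 tilt z [ 0. -0. -1.] F [ 0.6  0.5 -0.3] w 59.9 gf 0.0
t 10.47 pos [555.6 -41.2 245.3] yaw 14.21 tilt z [ 5.7e-03 -7.0e-04 -1.0e+00] F [ 0.8 -0.8 -0.5] w 59.9 gf 0.0
row [-0.1824 -0.0855  0.0052] turn 0.241
scene 404 plaque pct [[0.7, -39.8, 76.4], [7.2, 0.9, 99.0], [10.1, 43.6, 113.7]]
 face [-5.3000e-03 -2.4300e-02  7.3583e+00]
top 53 plaque pct [[0.8, -44.6, 84.9], [4.7, 8.0, 112.6], [9.3, 38.1, 118.7]]
```

View pics/s4.png

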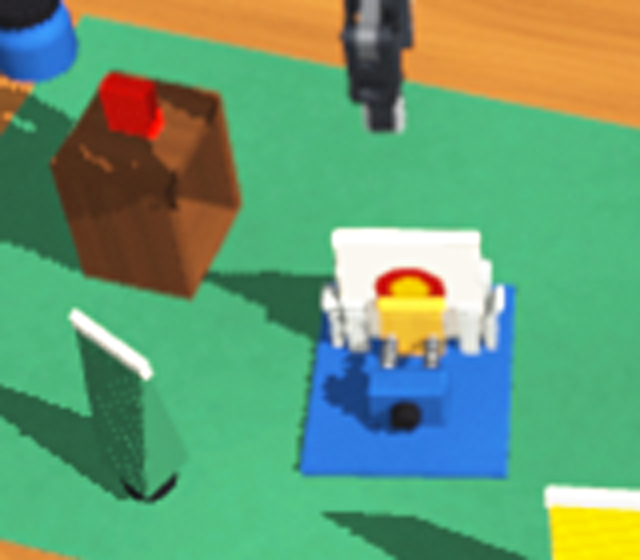

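Picture: the plaque is home, with its top at 113.7 mm (114 expected) and a slight backward lean of about 1.4°. It stands behind the brass plate, crop (408,270). The shim handle is at (130,103) in the crop. Next, the shim.

```bash
python3 -m creep '[[-0.05,-0.023,0,0.1,0.06],[-0.11,-0.05,0,0.2,0.06],[-0.16,-0.075,0,0.241,0.06],[-0.182,-0.0855,0,0.241,0.06],[-0.182,-0.0855,0,0.241,0.06],[-0.182,-0.0855,0,0.241,0.06]]' >/dev/null; python3 d.py .5176 -.239 .128 0.4
python3 - <<'E'
from m import *
c=dict(np.load("scene2.npz"));t=dict(np.load("top2.npz"))
for n,c,b in(("scene",c,(150,190,210,260)),("top",t,(335,160,387,210))):
    r=mask(c,(0,150,80),(8,255,255),b)|mask(c,(174,150,80),(180,255,255),b);P=cloud(c)*1000
    q=P[(r>0)&(P[...,2]>153)&(P[...,2]<168)];print(n,len(q),q.mean(0).round(1),[np.round(v,1) for v in cv2.minAreaRect(q[:,:2].astype(np.float32))])
    ks=np.array(np.where(r)).T[:,::-1];print(ks.min(0),ks.max(0),proj(c,np.array([[517.6+sx*8,-239+sy*17,z] for sx in(-1,1) for sy in(-1,1) for z in(118,160)])/1000).round(1).tolist())
E
```

```text
t 11.32 pos [ 515.2 -237.6  241. ] yaw 0.4 tilt z [-0.0017  0.0011 -1.    ] F [ 0.3 -0.7  0.5] w 60.2 gf 0.0
row [-0.0016  0.0026  0.1129] turn -0.0001
scene 70 [ 518.9 -237.3  158.2] [array([ 517.5, -238.5]), array([29.8, 19.7]), np.float64(85.5)]
[165 198] [181 214] [[169.2, 208.2], [166.2, 197.1], [181.1, 210.8], [178.5, 199.6], [166.5, 212.5], [163.4, 201.3], [178.5, 215.1], [175.8, 204.0]]
top 51 [ 518.4 -239.9  159.7] [array([ 518.5, -239.7]), array([32.6, 13.9]), np.float64(88.9)]
[357 179] [370 186] [[366.9, 186.8], [369.2, 184.6], [356.5, 186.8], [358.6, 184.6], [366.7, 181.9], [369.1, 179.6], [356.4, 182.0], [358.5, 179.7]]
```

```bash
python3 -m creep '[[-0.001,0.002,0.04,0,0.06],[-0.001,0.002,0.08,0,0.06],[-0.001,0.002,0.105,0,0.06],[-0.001,0.002,0.112,0,0.06],[-0.001,0.002,0.112,0,0.05]]' >/dev/null; python3 d.py .518 -.2385 .128 0.4; python3 -m creep '[[0,0,0,0,0],[0,0,0,0,0],[0,0,0,0,0],[0,0,0,0,0],[0,0,0,0,0]]' >/dev/null; python3 d.py .518 -.2385 .128 0.4
```

```text
t 11.95 pos [ 517.9 -238.7  130.1] yaw 0.45 tilt z [-4.e-04  2.e-04 -1.e+00] F [-0.8 -0.4  1.1] w 49.7 gf 0.0
row [0.0002 0.0001 0.0021] turn 0.0009
t 12.57 pos [ 518.3 -239.6  131.1] yaw 0.39 tilt z [ 1.6e-03 -6.0e-04 -1.0e+00] F [-0.1  1.5  6.7] w 15.2 gf 58.3
row [ 0.0011 -0.0003  0.0031] turn -0.0002
```

```bash
python3 -m creep '[[0,0,-0.01,0,0],[0,0,-0.03,0,0],[0,0,-0.06,0,0],[0,0,-0.09,0,0],[0,0,-0.12,0,0],[0,0,-0.145,0,0],[0,0,-0.15,0,0],[0,0,-0.15,0,0]]' >/dev/null; python3 d.py .5544 -.0403 .275 14.2
python3 - <<'E'
from m import *
c=load("scene",True);np.savez("scene3.npz",**c)
o=np.array([518.3,-239.6])/1000
for z in(.158,.21,.268,.31):print(z,proj(c,np.array([[o[0],o[1],z]])).round(1).tolist())
u,v=proj(c,np.array([[o[0],o[1],.22]]))[0].astype(int)
cv2.imwrite("pics/s5.png",cv2.resize(c["img"][v-60:v+60,u-50:u+50,::-1],None,fx=5,fy=5,interpolation=cv2.INTER_CUBIC))
E
```

```text
t 13.57 pos [ 517.5 -239.3  280.1] yaw 0.4 tilt z [ 2.e-04 -1.e-04 -1.e+00] F [ 0.1  0.4 -1.3] w 14.9 gf 58.7
row [0.1988 0.0383 0.0051] turn -0.2409
0.158 [[170.8, 201.2]]
0.21 [[167.0, 186.5]]
0.268 [[162.5, 168.8]]
0.31 [[158.9, 155.0]]
```

View pics/s5.png

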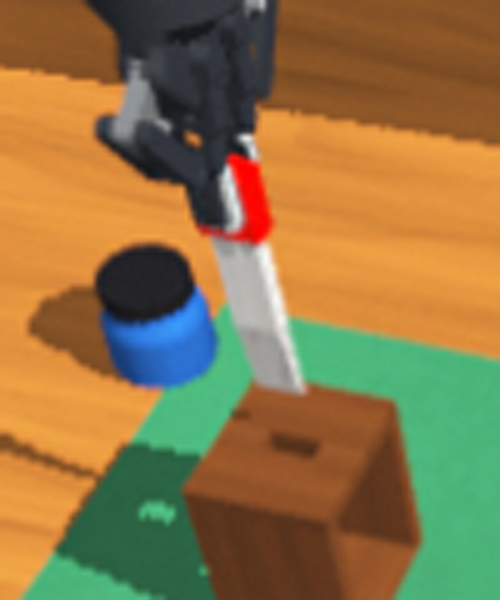

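Picture: the shim is out and hanging upright. The blade face toward the camera (+x side) shows a shading crease at (245,330) in the crop, about midway, which suggests the slope faces +x. I'll check with depth.

```bash
python3 - <<'E'
from m import *
c=dict(np.load("scene3.npz"));P=cloud(c)*1000
s=(abs(P[...,0]-518)<20)&(abs(P[...,1]+239.5)<20)&(P[...,2]>140)&(P[...,2]<262);q=P[s]
print(len(q),q[:,2].min())
for z in range(150,265,10):
    r=q[abs(q[:,2]-z)<5]
    if len(r): print(z,len(r),"x",np.median(r[:,0]).round(1),"y",np.percentile(r[:,1],[5,50,95]).round(1))
E
```

```text
293 155.22664109479422
160 18 x 513.5 y [-250.7 -241.  -231. ]
170 19 x 514.6 y [-249.9 -239.4 -228.1]
180 23 x 516.3 y [-250.2 -236.5 -229. ]
190 24 x 517.1 y [-249.3 -239.2 -228.8]
200 23 x 518.8 y [-250.  -237.9 -228.4]
210 34 x 519.3 y [-251.1 -238.3 -228.3]
220 27 x 519.4 y [-251.  -238.7 -227.9]
230 33 x 519.9 y [-249.5 -236.3 -227.3]
240 32 x 519.5 y [-250.9 -236.7 -227.6]
250 36 x 519.8 y [-250.3 -238.6 -228.1]
260 24 x 519.8 y [-250.1 -239.7 -228.6]
```

Confirmed: the face recedes toward the tip on the +x side, so the slope faces +x and no flip is needed. The tip is 123 mm below the TCP. Next I'll go over the gap and re-measure relative to the plaque.

```bash
python3 d.py .5621 -.0383 .28 14.2; python3 -m creep '[[0.04,0.009,0,-0.06,0],[0.09,0.02,0,-0.12,0],[0.14,0.032,0,-0.2,0],[0.18,0.041,0,-0.241,0],[0.2,0.0455,0,-0.241,0],[0.2,0.0455,0,-0.241,0],[0.2,0.0455,0,-0.241,0]]' >/dev/null;python3 -m creep '[[0,0,0,0,0],[0,0,0,0,0]]' >/dev/null; python3 d.py .5621 -.0383 .28 14.2
python3 - <<'E'
from m import *
from plant import sensors
O=np.array([550.1,-42.6]);a=np.radians(14.2);M=np.array([[np.cos(a),-np.sin(a)],[np.sin(a),np.cos(a)]])
c=load("scene",True);np.savez("scene4.npz",**c);P=cloud(c)*1000;L=np.dstack([(P[...,:2]-O)@M,P[...,2]])
t=sensors.get_obs()["eef_pos"]*1000;print("tcp clamp",((t[:2]-O)@M).round(2))
for z0,z1 in((160,180),(180,200),(215,255)):
    s=(abs(L[...,0]-12)<14)&(abs(L[...,1])<20)&(L[...,2]>z0)&(L[...,2]<z1);q=L[s];print(z0,len(q),np.median(q[:,0]).round(2),np.percentile(q[:,1],[5,95]).round(1))
for z0,z1 in((72,84),(84,96),(96,110)):
    s=(abs(L[...,0]-6)<8)&(abs(L[...,1])<42)&(L[...,2]>z0)&(L[...,2]<z1);q=L[s];print("plaque",z0,len(q),np.median(q[:,0]).round(2))
g=cv2.cvtColor(c["img"],cv2.COLOR_RGB2HSV);y=cv2.inRange(g,(15,140,80),(30,255,255))>0
q=L[y&(abs(L[...,1])<35)&(L[...,2]<75)&(abs(L[...,0]-15)<14)];
for z0,z1 in((30,40),(40,50),(50,56),(56,60),(60,66)):
    r=q[(q[:,2]>z0)&(q[:,2]<z1)];print("brass",z0,len(r),np.percentile(r[:,0],[5,50,95]).round(1) if len(r) else "",np.percentile(r[:,1],[2,98]).round(1) if len(r) else "")
E
```

```text
t 13.62 pos [ 517.3 -239.2  279.5] yaw 0.4 tilt z [-7.e-04  3.e-04 -1.e+00] F [-0.8 -0.4 -0.8] w 15.1 gf 58.7
row [ 0.2006  0.0462 -0.0005] turn -0.2409
t 14.75 pos [561.7 -39.9 280.1] yaw 14.14 tilt z [ 0.e+00 -1.e-04 -1.e+00] F [-0.3  0.2 -0.7] w 15.1 gf 58.8
row [0.0014 0.0008 0.0001] turn -0.0011
tcp clamp [11.95 -0.04]
160 51 10.75 [-10.   12.2]
180 52 13.25 [-10.1  11.1]
215 133 15.58 [-10.2  12.2]
plaque 72 86 7.71
plaque 84 97 7.87
plaque 96 121 7.83
brass 30 26 [20.6 21.9 24.2] [-13.5  21.4]
brass 40 35 [20.2 22.3 23.9] [-16.7  19.2]
brass 50 42 [ 7.1 20.7 24.1] [-18.2  18.9]
brass 56 37 [ 6.6 16.9 21.9] [-15.3  22. ]
brass 60 40 [ 6.7 15.2 21.1] [-16.3  20.2]
```

```bash
python3 -m creep '[[0.001,0.001,0.02,0,0],[0.001,0.001,0.05,0,0],[0.001,0.001,0.075,0,0],[0.001,0.001,0.088,0,0],[0.001,0.001,0.088,0,0],[0.001,0.001,0.088,0,0]]' >/dev/null; cat > f.py <<'E'
import numpy as np
from plant import sensors
o=sensors.get_obs();a=np.radians(14.2);M=np.array([[np.cos(a),-np.sin(a)],[np.sin(a),np.cos(a)]])
p=o["eef_pos"]*1000;F=o["contact_force"];T=o["torque"]
print("t",round(o["time_s"],2),"clamp xy",((p[:2]-[550.1,-42.6])@M).round(2),"tip z",round(p[2]-123,1),"F clamp",(F[:2]@M).round(2),"Fz",F[2].round(2),"Ty",(T[:2]@M).round(2),"w",round(o["gripper_width"]*1000,1))
E
python3 f.py
python3 -m creep '[[0,0,0.003,0,0],[0,0,0.006,0,0],[0,0,0.006,0,0]]' >/dev/null; python3 f.py
python3 -m creep '[[0,0,0.002,0,0],[0,0,0.004,0,0],[0,0,0.004,0,0]]' >/dev/null; python3 f.py
```

```text
t 15.55 clamp xy [13.7   1.32] tip z 70.0 F clamp [0.04 0.16] Fz -0.86 Ty [ 0.03 -0.02] w 15.2
t 15.93 clamp xy [13.08  1.65] tip z 63.0 F clamp [-0.35  0.16] Fz -0.55 Ty [ 0.01 -0.04] w 15.1
t 16.3 clamp xy [13.09  1.64] tip z 58.9 F clamp [ 0.01 -0.27] Fz -0.81 Ty [-0.05  0.05] w 15.3
```

```bash
for i in 1; do python3 -m creep '[[0,0,0.002,0,0],[0,0,0.004,0,0],[0,0,0.004,0,0]]' >/dev/null; python3 f.py; done
python3 -m creep '[[0,0,0.002,0,0],[0,0,0.004,0,0],[0,0,0.004,0,0]]' >/dev/null; python3 f.py
python3 -m creep '[[0,0,0.002,0,0],[0,0,0.003,0,0],[0,0,0.003,0,0]]' >/dev/null; python3 f.py
```

```text
t 16.68 clamp xy [13.03  1.65] tip z 54.9 F clamp [-1.25  0.12] Fz -0.87 Ty [-0.02  0.19] w 15.3
t 17.05 clamp xy [12.92  1.67] tip z 50.8 F clamp [-1.66  0.74] Fz -1.11 Ty [-0.05  0.46] w 14.9
t 17.43 clamp xy [13.02  1.65] tip z 47.9 F clamp [-3.02  0.14] Fz -1.78 Ty [-0.    0.65] w 15.0
```

```bash

python3 -m creep '[[0,-0.0005,0,0,0],[0,-0.0005,0,0,0]]' >/dev/null; python3 f.py
python3 -m creep '[[0,-0.0005,0,0,0],[0,-0.0005,0,0,0]]' >/dev/null; python3 f.py
python3 -m creep '[[0,-0.0005,0,0,0],[0,-0.0005,0,0,0]]' >/dev/null; python3 f.py
```

```text
t 17.68 clamp xy [12.72  1.6 ] tip z 48.1 F clamp [-2.11  0.14] Fz -1.54 Ty [0.05 0.48] w 15.2
t 17.93 clamp xy [12.29  1.57] tip z 48.1 F clamp [-1.65 -0.23] Fz -1.94 Ty [-0.    0.43] w 15.1
t 18.18 clamp xy [11.96  1.49] tip z 48.2 F clamp [ 0.78 -0.71] Fz -1.03 Ty [-0.    0.06] w 15.3
```

```bash

python3 -m creep '[[0,-0.0003,0,0,0],[0,-0.0003,0,0,0],[0,-0.0003,0,0,0]]' >/dev/null; python3 f.py
python3 -m creep '[[0,-0.0003,0,0,0],[0,-0.0003,0,0,0],[0,-0.0003,0,0,0]]' >/dev/null; python3 f.py
python3 -m creep '[[0,-0.0003,0,0,0],[0,-0.0003,0,0,0],[0,-0.0003,0,0,0]]' >/dev/null; python3 f.py
```

```text
t 18.55 clamp xy [11.47  1.54] tip z 48.1 F clamp [ 0.73 -0.09] Fz -0.55 Ty [-0.04 -0.08] w 15.0
t 18.93 clamp xy [11.19  1.58] tip z 48.1 F clamp [ 0.26 -0.49] Fz 0.15 Ty [-0.02 -0.13] w 15.2
t 19.3 clamp xy [10.9   1.57] tip z 48.1 F clamp [1.29 0.51] Fz -0.84 Ty [-0.08 -0.44] w 15.3
```

```bash

python3 -m creep '[[0,-0.0003,0,0,0],[0,-0.0003,0,0,0],[0,-0.0003,0,0,0]]' >/dev/null; python3 f.py
python3 -m creep '[[0,-0.0003,0,0,0],[0,-0.0003,0,0,0],[0,-0.0003,0,0,0]]' >/dev/null; python3 f.py
```

```text
t 19.68 clamp xy [10.63  1.54] tip z 48.1 F clamp [2.65 0.08] Fz -1.74 Ty [ 0.02 -0.76] w 15.0
t 20.05 clamp xy [10.36  1.52] tip z 48.1 F clamp [ 3.53 -0.25] Fz -0.77 Ty [ 0.04 -1.06] w 14.9
```

```bash

python3 -m creep '[[0,0.0004,0.002,0,0],[0,0.0004,0.004,0,0],[0,0.0004,0.004,0,0]]' >/dev/null; python3 f.py
python3 -m creep '[[0,0,0.002,0,0],[0,0,0.004,0,0],[0,0,0.004,0,0]]' >/dev/null; python3 f.py
python3 -m creep '[[0,0,0.002,0,0],[0,0,0.004,0,0],[0,0,0.004,0,0]]' >/dev/null; python3 f.py
python3 -m creep '[[0,0,0.001,0,0],[0,0,0.002,0,0],[0,0,0.002,0,0]]' >/dev/null; python3 f.py
```

```text
t 20.43 clamp xy [10.49  1.6 ] tip z 43.8 F clamp [ 2.54 -0.66] Fz -2.54 Ty [-0.06 -0.96] w 14.9
t 20.8 clamp xy [10.4   1.62] tip z 39.8 F clamp [ 2.64 -0.41] Fz -2.78 Ty [-0.1 -0.9] w 15.2
t 21.18 clamp xy [10.42  1.63] tip z 35.8 F clamp [2.89 0.45] Fz -2.62 Ty [-0.05 -0.84] w 15.0
t 21.55 clamp xy [10.54  1.59] tip z 34.0 F clamp [ 1.19 -0.93] Fz 0.9 Ty [-0.03 -0.62] w 15.1
```

```bash

python3 -m creep '[[0,0,0.002,0,0],[0,0,0.004,0,0],[0,0,0.004,0,0]]' >/dev/null; python3 f.py
python3 -m creep '[[0,0,0.002,0,0],[0,0,0.004,0,0],[0,0,0.004,0,0]]' >/dev/null; python3 f.py
python3 -m creep '[[0,0,0.001,0,0],[0,0,0.003,0,0],[0,0,0.003,0,0]]' >/dev/null; python3 f.py
```

```text
t 21.93 clamp xy [10.46  1.61] tip z 29.8 F clamp [ 1.56 -0.4 ] Fz 0.18 Ty [-0.09 -0.62] w 15.2
t 22.3 clamp xy [10.53  1.59] tip z 25.9 F clamp [ 0.64 -0.71] Fz 1.31 Ty [-0.08 -0.53] w 15.1
t 22.68 clamp xy [10.51  1.59] tip z 23.0 F clamp [2.1  0.51] Fz 3.1 Ty [-0.01 -0.44] w 14.8
```

```bash
cat > b.py <<'E'
from m import *
import sys
O=np.array([550.1,-42.6]);a=np.radians(14.2);M=np.array([[np.cos(a),-np.sin(a)],[np.sin(a),np.cos(a)]])
n=int(sys.argv[1]);new=[load("scene",True) for _ in range(n)]
np.savez("scene5.npz",**new[0])
def st(cs):
    X=[];
    for c in cs:
        L=cloud(c)*1000;L=np.dstack([(L[...,:2]-O)@M,L[...,2]])
        g=cv2.cvtColor(c["img"],cv2.COLOR_RGB2HSV);y=cv2.inRange(g,(15,140,80),(30,255,255))>0
        y[:,:]&=(abs(L[...,1])<19)&(L[...,2]<52)&(L[...,2]>15)&(abs(L[...,0]-22)<8)
        yy,xx=np.where(y);r=L[y];X.append((len(r),np.median(r[:,0]),np.mean(r[:,0]),r[:,0].std(),r[:,2].min(),r[:,2].max()))
    return np.mean(X,0).round(2)
print("before",st([dict(np.load(f"scene{i}.npz")) for i in(2,3,4)]));print("now",st(new))
def edge(cs):  # lower/upper brass edge rows from image: hue mask centroid
    out=[]
    for c in cs:
        g=cv2.cvtColor(c["img"],cv2.COLOR_RGB2HSV);y=cv2.inRange(g,(15,140,80),(30,255,255))[245:275,225:262]
        r=np.where(y.sum(1)>0)[0];out.append((y.sum()/255,np.where(y)[0].mean()+245,(y[14:].astype(float)>0).sum()))
    return np.mean(out,0).round(2)
print(edge([dict(np.load(f"scene{i}.npz")) for i in(2,3,4)]),edge(new))
E
python3 b.py 5; python3 f.py
```

```text
before [79.33 22.09 22.11  1.23 16.85 51.73]
now [84.4  23.97 23.99  1.33 15.81 51.79]
[216.67 257.97  98.33] [176.8  260.42 113.8 ]
t 22.93 clamp xy [10.52  1.59] tip z 23.0 F clamp [-0.3  -0.72] Fz 1.26 Ty [-0.08 -0.43] w 15.2
```

```bash

python3 -m creep '[[0,-0.0002,0.0007,0,0],[0,-0.0002,0.0015,0,0],[0,-0.0002,0.0015,0,0],[0,-0.0002,0.0015,0,0]]' >/dev/null; python3 f.py; python3 b.py 6; python3 f.py
python3 - <<'E'
from m import *
c=dict(np.load("scene5.npz"));cv2.imwrite("pics/s6.png",cv2.resize(c["img"][130:310,170:310,::-1],None,fx=3.3,fy=3.3,interpolation=cv2.INTER_CUBIC))
O=np.array([550.1,-42.6]);a=np.radians(14.2);M=np.array([[np.cos(a),-np.sin(a)],[np.sin(a),np.cos(a)]])
L=cloud(c)*1000;L=np.dstack([(L[...,:2]-O)@M,L[...,2]])
for z0,z1 in((75,90),(90,110)):
  for y0,y1 in((-42,-16),(20,44)):
    s=(abs(L[...,0]-6)<6)&(L[...,1]>y0)&(L[...,1]<y1)&(L[...,2]>z0)&(L[...,2]<z1);print("plaque",z0,y0,s.sum(),np.median(L[s][:,0]).round(2))
for z0,z1 in((68,85),(85,110),(110,125)):
    s=(abs(L[...,0]-14)<6)&(abs(L[...,1]-2)<10)&(L[...,2]>z0)&(L[...,2]<z1);print("blade",z0,s.sum(),np.median(L[s][:,0]).round(2))
E
```

```text
t 23.43 clamp xy [10.51  1.55] tip z 21.7 F clamp [0.55 0.03] Fz 4.67 Ty [ 0.02 -0.32] w 15.0
before [79.33 22.09 22.11  1.23 16.85 51.73]
now [86.33 24.31 24.28  1.45 15.57 51.85]
[216.67 257.97  98.33] [177.5  260.45 114.5 ]
t 23.73 clamp xy [10.49  1.55] tip z 21.7 F clamp [ 0.41 -0.57] Fz 5.01 Ty [ 0.03 -0.33] w 15.1
plaque 75 -42 41 5.97
plaque 75 20 32 6.24
plaque 90 -42 50 6.06
plaque 90 20 50 5.26
blade 68 30 14.78
blade 85 46 14.46
blade 110 29 14.46
```

View pics/s6.png

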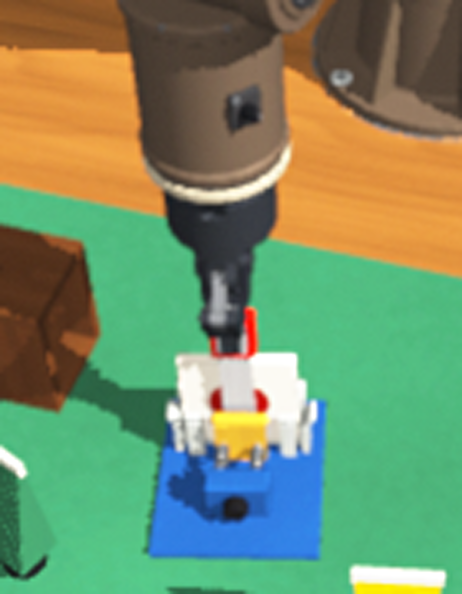

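The picture shows the shim upright in the gripper, crop (237,380), between the plaque and the brass plate, and the plaque standing square. The numbers agree:
- **Plate:** it measures 2.2 mm back by camera and 1.7 mm by depth below first touch.
- **Contact:** the blade and plaque faces are 8.5 mm apart, which is the blade's full thickness, so they touch.
- **Push:** about 5 N down, with almost no sideways force.

I'm handing it in.

```bash
python3 -c "
from plant import manip
print(manip.sign_off())"
```

```text
the job is handed in; nothing more can be done
None
```

The job is handed in: the white plaque is home in the blue clamp, and the shim is held upright and snug between it and the brass plate, which is about 2 mm back (1.7 to 2.2 mm measured); the blue plaque and the paints, brushes and figurine were not touched as far as I saw, though I made no final check on them.

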